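Lock the key-shop indexing fixture with its index pin

TASK

Lock the square indexing fixture with the long index pin: stand the pin in the steel guide hole, gently turn the crank until the pin drops into one of the hidden holes of the collar (feel for it, and stop at once without forcing the crank against the pin), then push the pin fully home so that its head sits on the guide, and let go. Leave the short pin and all the other things on the bench where they are.

Things in the scene. Friction and masses are not known exactly. Their poses are not given: they have to be found in the camera images.
- fixture: Square painted cast-iron indexing fixture, fixed, 180 x 180 mm, flat cover's top 47 mm above the bench. Origin: centre of its underside, z up, x from the vertical turning axis towards the guide. Under the cover, only its rim showing, lies a loose steel collar: a 152 mm disc, 14 mm thick, top 28 mm below the guide's mouth, turned by the crank.
- axis (a point): On the vertical turning axis of crank and collar, at the cover's top, 47 mm above the bench. The collar has four 14 mm through holes, 90 degrees apart, 55 mm from this axis, hidden by the cover; where they stand is not known. At the start none is under the guide (nearest over 10 degrees off). Less than 90 degrees of turning either way brings one there.
- handle (a point): Centre of the crank's grip, 89 mm above the bench: upright black round post, 16 mm across, from 26 mm below to 22 mm above this point, 80 mm from the turning axis, on a flat arm. The crank is clamped to the collar at an unknown angle, turns with it one to one either way (stops 2 rad either side of straight away from the guide), takes about 1.5 N at the post, stays where left. The post does not spin.
- crank: The crank with the collar that it turns. Origin below the turning axis at the height of the bench; its x axis points from the post to the turning axis. When crank and pin are locked, go no further: a push of 17 N at the post is 25 N at the pin.
- guide (a point): Centre of the mouth of the guide: upright round 13.6 mm hole in a steel boss 36 x 36 mm, top 62 mm above the bench, 15 mm above the cover, 55 mm from the turning axis. It guides the pin for 27 mm. Below the collar the hole ends on a stiff sliding detent, 49 mm below the mouth. Once the pin has dropped, crank and collar are locked but for 1 to 3 mm of play. Axes as the fixture's.
- pin_head (a point): Centre of the head of the long steel index pin: a plain drum 24 mm across, 22 mm high, to be grasped. Below it a 12 mm shank, 57 mm long, its last 3 mm tapered to 6 mm. The pin stands upright in an aluminium block (56 x 56 mm, 36 mm high, hole 30 mm deep), this point 74 mm above the bench at the start. z is the pin's axis, up.
- pin: The same long pin, about 0.09 kg; origin at its tip. In the guide its head's underside is 29 mm above the boss while the pin rests on the collar, 5 to 8 mm when it has dropped by its weight through a collar hole on to the detent, 0 when home. The last stretch takes 5 to 6 N of push and it stays where pushed. More than 25 N against the collar, or 60 N against the fixture, damages it.
- stub_head (a point): Centre of the head of the short pin, a bystander: same head, shank only 37 mm, standing in an identical block, head centre 54 mm above the bench. Long and short pin may stand on either side.
- driver: Screwdriver lying on the bench, bystander.
- brush: Flat bench brush, 190 mm long, lying, bystander.
- padlock: Brass padlock, 50 mm wide, lying, bystander.
- file: File with black handle, 220 mm long, lying, bystander.
- wrench: Steel wrench lying, bystander.
- oil: Grey oil bottle, 44 mm across, 120 mm high, standing, bystander.
Things that resemble listed ones, but are neither listed nor needed, are in the scene too. Leave any green look-alike of the pin alone.

How it is judged:
On the way, in this order (a step that is already met when the one before it is completed fails the run):
1. the long pin stands in the guide, on the collar (horizontal distance between pin_head and guide below 0.006 m and angle between pin_head's own z axis and vertical below 0.12 rad and z of pin_head in the frame of guide between 0.034 and 0.044 m), for 0.2 s.
2. the pin has dropped into a hole of the collar (horizontal distance between pin_head and guide below 0.006 m and angle between pin_head's own z axis and vertical below 0.12 rad and z of pin_head in the frame of guide below 0.026 m), for 0.2 s.
At the end, for the whole second after the job is handed in: The long pin is home in the guide, through the collar: head centre within 4 mm of the guide's axis, upright within 0.08 rad, head's underside within 1.8 mm of the boss, and at rest (horizontal distance between pin_head and guide below 0.004 m and angle between pin_head's own z axis and vertical below 0.08 rad and z of pin_head in the frame of guide below 0.0128 m and linear speed of pin below 0.01 m/s); the robot touches nothing.
It fails at once if the crank is forced against the pin: more than 25 N between the pin and the collar (contact force between pin and crank above 25 N).
It fails at once if the pin is hammered: more than 60 N between the pin and the fixture (contact force between pin and fixture above 60 N).
It fails at once if the short pin or another thing on the bench is moved by more than 30 mm (distance of any of stub_head, driver, brush, padlock, file, wrench, oil from where it was at the start of the episode above 0.03 m).
It also fails if it takes over 64 s, if anything falls off the work surface, if the arm or the gripper's body presses on something with over 40 N, if the wrist force passes 120 N, or if a joint passes its speed limit or range.

ROBOT

A 7-joint arm with a two-finger parallel gripper is mounted at the origin on the work surface. World frame = base frame: x ahead of the robot, y to its left, z up, the work surface at z = 0. Lengths are in m, angles in rad, forces in N, time in s.
With the tool pointing down it reaches from about 0.4 to 0.875 m from the base axis. Payload 19.3 kg.
Tool frame: the origin (TCP) lies between the finger pads; the fingertips stand 17 mm ahead of it and the grasp point (between the pads) lies 2 mm behind it (bot.finger_overhang is the distance from the TCP to the fingertips, in m); z points along the fingers, y is the line along which they close (so a half turn about z gives the same grasp; the last joint's range is limited). The gripper opens to 85 mm and grips with 20 to 120 N. Pads are 22 mm wide; open, the fingers measure 114 mm over their backs; the gripper's body (76 mm by 85 mm) begins 54 mm behind the grasp point. The pads swing forward as they close: fully open they stand 13 mm farther back than shut.
Start: joints at [-1.25, 0.521, -0.036, 1.599, 0.021, 1.021, -0.113], TCP at [0.238, 0.578, 0.248] pointing down, gripper open.
Joint ranges: [-2.91, 2.91], [-0.3, 2.13], [-1.5, 1.42], [0.17, 2.43], [-1.26, 4.41], [0.16, 1.93], [-2.52, 2.52]. Speed limits (rad/s): [1.89, 1.89, 2.39, 2.39, 3.01, 3.01, 3.01].

INTERFACE

Orientations are given as [roll, pitch, yaw] about the fixed x, y, z axes, in that order (R = Rz(yaw) Ry(pitch) Rx(roll)).
In Python, from workcell import observe, grab_frame, bot gives the robot as it stands.
- The arm moves only by the shell command python3 -m crank 'ROWS' [FORCE]. ROWS is a JSON object of lists of equal length, an entry for each row: "linear": the shift along the world's x, y, z each as a share of 0.25 m, from -1 to 1, a list of three; "delta_rot": the turn, a rotation vector about the world's x, y, z each as a share of 30 degrees, from -1 to 1, a list of three; "fingers": the opening, from -1 (shut) to 1 (fully open). In form: {"linear": [[dx, dy, dz], ...], "delta_rot": [[rx, ry, rz], ...], "fingers": [fingers, ...]}. A call has 1 to 5 rows; each row is the pose to reach, as a shift and turn from the pose commanded when the call began; what a row does not reach only later rows make up. A row lasts 1/10 s, in which the tool goes at most 50 mm and 8.59 degrees, less where a joint would pass 70% of its speed; a pose out of reach is approached as far as the arm can. A call with a number of a shift or a turn outside -1 to 1 is refused whole. A call with a gripper value outside its range is refused whole. The fingers move at their own pace and stop on an object; FORCE is the grip in N (left out, the last holds). Time passes only in rows, so rows that repeat a pose let the fingers close. It gives the time, the measured TCP pose, the force, the opening and the grip force at its end, in the units of the state.
- observe(): the state, without advancing time (a new reading comes with each control period).
- grab_frame(name): name is "scene" or "top"; returns a dict with "image" (480x640x3 uint8, red, green, blue), "mtx" (3x3 intrinsics, pixels), "k1" (the pictures are not rectified: a ray, as slopes to the right and down, at radius r is drawn at 1 + k1 r^2 times it, then the intrinsics apply), "xyz" and "orientation" of the camera in the world. Camera axes: x right, y down, z forward; pixel columns grow to the right and rows downward; lengths in m; the calibration is good to about 2 mm. A picture is of the moment at which its call begins. There is no depth.
- bot.job_done(): hands the job in; it is judged then, once.
The state is a dict: "clock": time; "qpos": joint angles; "qd": joint speeds; "joint_efforts": joint torques, N m; "position": TCP position; "tool_rot": TCP orientation; "force": force on the tool from outside, world axes, zero at the start; "moment": the same for the moment, N m; "grip_width": finger opening in m; "finger_force": force on a finger pad.
Only numpy, scipy, OpenCV 4.12 (cv2) and the standard library are available. Lean on these libraries where they do the work, as an engineer would, in place of code of your own. Each camera call takes 0.05 s, during which the arm holds its last target. There are 200 camera calls.

## Working session

There is one attempt and no reset: what is moved stays moved. The work goes in short steps, Python scripts to look and compute and a shell command to move; the robot and the scene stay as the last step left them, time stands still between calls to the robot, and variables do not carry over. Pictures are saved under pics/ and viewed, at most 10 in all, crops included, and the job is handed in when it is done.

```bash
mkdir -p pics; ls; python3 - <<'E'
from workcell import observe, grab_frame, bot
import cv2
for n in("scene","top"):
    f=grab_frame(n); cv2.imwrite(f"pics/{n}0.png",f["image"][:,:,::-1]); print(n,f["mtx"],f["k1"],f["xyz"],f["orientation"])
s=observe(); print(s)
E
```

```text
pics
scene [[573.25125587   0.         304.89873936]
 [  0.         573.25125587 246.1671462 ]
 [  0.           0.           1.        ]] -0.05580628341972918 [ 0.97675777 -0.46497797  0.87915683] [-2.48144407 -0.01589915  0.75222324]
top [[480.19048393   0.         320.77209781]
 [  0.         480.19048393 243.52489865]
 [  0.           0.           1.        ]] -0.1220149373910541 [ 3.46386429e-01 -9.77490667e-04  1.05209836e+00] [-2.92771995 -0.0030009  -1.55182907]
{'clock': 0.1, 'qpos': array([-1.25016088,  0.52193413, -0.03631272,  1.5998715 ,  0.02120035,
        1.0211124 , -0.11281453]), 'qd': array([-0.00062839, -0.00252107, -0.0011383 , -0.00151637,  0.0004718 ,
        0.00190835, -0.00092687]), 'joint_efforts': array([ 5.17329972e-04, -9.28489423e+01,  1.98236614e+00, -3.70535588e+01,
        1.79502962e-02,  5.48997195e-03,  3.84052316e-05]), 'position': array([0.23804177, 0.57762665, 0.24782455]), 'tool_rot': array([-3.14065492e+00,  7.15578821e-05,  2.75071773e+00]), 'force': array([ 0.91296699,  0.32760576, -0.54026499]), 'moment': array([-0.01815924,  0.03938731,  0.02135517]), 'finger_force': 0.0, 'grip_width': 0.08563798090052625}
```

View pics/scene0.png

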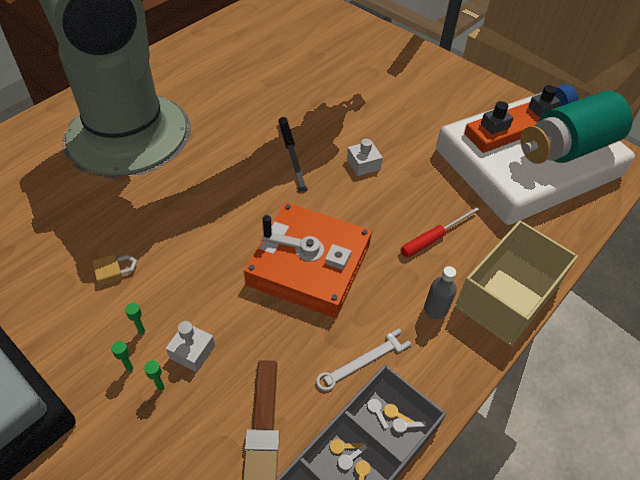

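View pics/top0.png

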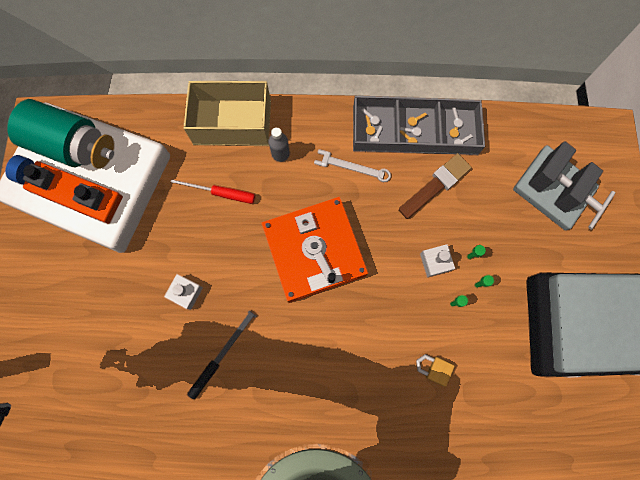

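The scene view shows the orange fixture at about (308,255), its guide boss at (337,257) and the crank post at (267,228). The top view has them at (317,250), (305,222) and (331,278).

There are two candidate pin blocks: A at scene (365,157) / top (183,291), and B at scene (190,345) / top (439,260). The green pins are look-alikes. I'll compare A and B in one enlarged crop.

```bash
cat > h.py <<'E'
import numpy as np, cv2
from scipy.spatial.transform import Rotation as R
from workcell import observe, grab_frame, bot
def ray(f,p):
    K=f["mtx"]; d=np.array([f["k1"],0,0,0,0.])
    u=cv2.undistortPoints(np.array([[p]],float),K,d).ravel()
    v=R.from_euler("xyz",f["orientation"]).apply([u[0],u[1],1]); return np.array(f["xyz"]),v/np.linalg.norm(v)
def plane(f,p,z):
    o,v=ray(f,p); return o+v*(z-o[2])/v[2]
def tri(f,p,g,q):
    o,v=ray(f,p); a,w=ray(g,q)
    t=np.linalg.lstsq(np.c_[v,-w],a-o,rcond=None)[0]; A=o+t[0]*v; B=a+t[1]*w
    return (A+B)/2,np.linalg.norm(A-B)
def proj(f,X):
    r=R.from_euler("xyz",f["orientation"]).inv()
    return cv2.projectPoints(np.array([X],float),cv2.Rodrigues(r.as_matrix())[0],-r.apply(f["xyz"]),f["mtx"],np.array([f["k1"],0,0,0,0.]))[0].ravel()
def crop(img,c,w,h,k):
    x,y=c[0]-w//2,c[1]-h//2
    return cv2.resize(img[y:y+h,x:x+w,::-1],None,fx=k,fy=k,interpolation=cv2.INTER_CUBIC)
E
python3 - <<'E'
from h import *
s=grab_frame("scene")["image"];t=grab_frame("top")["image"]
a=np.hstack([crop(s,(365,155),50,56,5),crop(s,(190,342),50,56,5),crop(s,(308,255),50,56,5)])
b=np.hstack([crop(t,(183,291),50,56,5),crop(t,(439,260),50,56,5),crop(t,(317,250),50,56,5)])
a[:, 500:]=cv2.resize(s[193:327,250:370,::-1],(250,280)); b[:,500:]=cv2.resize(t[195:307,260:360,::-1],(250,280))
cv2.imwrite("pics/c1.png",np.vstack([a,b]))
E
```

```text
(no output)
```

View pics/c1.png

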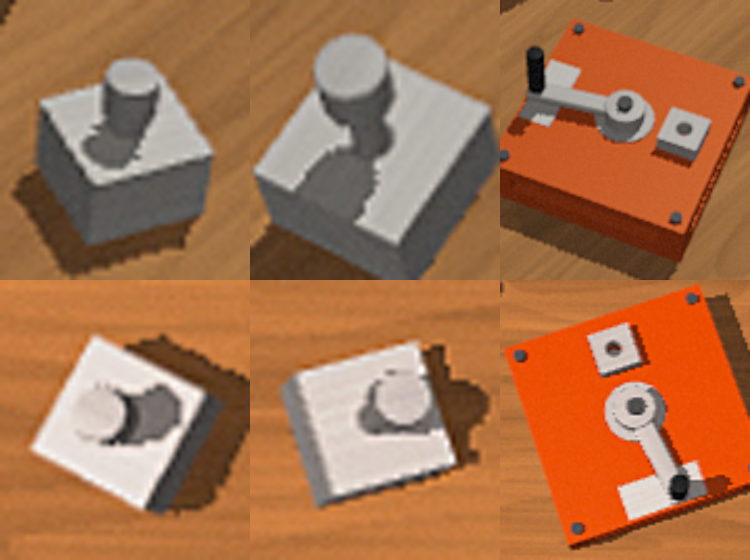

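B shows a shank below its head and A does not, so B should be the long pin. Triangulation will check the heights.

```bash
python3 - <<'E'
from h import *
s=grab_frame("scene");t=grab_frame("top")
for n,p,q,z in [("B",(185,326),(444.2,255.6),.085),("A",(366,141.5),(178,289.6),.065),("guide",(338.3,254.2),(305.2,222.2),.062),("post",(266.5,217),(331.5,279),.111),("hub",(309.5,242),(314,245),.07)]:
    X,e=tri(s,p,t,q); print(n,X.round(4),round(e,4),plane(s,p,z).round(4),plane(t,q,z).round(4))
# cover outline (orange mask) in top and scene -> centre
for f in (s,t):
    h=cv2.cvtColor(f["image"],cv2.COLOR_RGB2HSV); m=cv2.inRange(h,(3,200,120),(12,255,255))
    n,l,st,c=cv2.connectedComponentsWithStats(m); 
    for i in np.argsort(-st[1:,4])[:2]+1: print(st[i],c[i])
    cx=[i for i in range(1,n) if st[i,4]>2000 and 250<c[i][0]<380]
    for i in cx:
        P=cv2.approxPolyDP(cv2.convexHull(np.argwhere(l==i)[:,::-1].astype(np.float32)),4,True).reshape(-1,2)
        print([ (p.tolist(),plane(f,p,.047).round(4)[:2].tolist()) for p in P])
# boss & head contours: bright grey in top
g=cv2.cvtColor(t["image"],cv2.COLOR_RGB2HSV)
E
```

```text
B [ 0.5364 -0.2549  0.085 ] 0.0018 [ 0.537  -0.2542  0.085 ] [ 0.5359 -0.2556  0.085 ]
A [0.4571 0.2959 0.0667] 0.0018 [0.4565 0.2984 0.065 ] [0.4567 0.2957 0.065 ]
guide [0.6078 0.0347 0.0618] 0.0014 [0.6083 0.0352 0.062 ] [0.6073 0.0342 0.062 ]
post [ 0.4814 -0.0207  0.1079] 0.0047 [ 0.4847 -0.0205  0.111 ] [ 0.4795 -0.0225  0.111 ]
hub [0.5564 0.0145 0.0705] 0.0008 [0.5564 0.0152 0.07  ] [0.5563 0.0142 0.07  ]
[ 244  202  122  100 3638] [300.34634415 248.63963716]
[467 103  70  41 731] [508.27222982 123.21340629]
[([363.0, 228.0], [0.5945, 0.1236]), ([365.0, 236.0], [0.6096, 0.1112]), ([328.0, 301.0], [0.6548, -0.0436]), ([244.0, 270.0], [0.5034, -0.0983]), ([285.0, 202.0], [0.4422, 0.0687])]
[ 261  197  107  104 5386] [312.89027107 246.83717044]
[  23  163   95   59 1671] [ 72.55774985 193.32256134]
[([367.0, 273.0], [0.5028, -0.0989]), ([287.0, 300.0], [0.4424, 0.0685]), ([261.0, 222.0], [0.6099, 0.1305]), ([339.0, 197.0], [0.6698, -0.0378])]
```

Triangulated head tops: B at z = 0.085, which matches the long pin, and A at z ≈ 0.066, the short one. So B at scene (185,326) / top (444,256) is the long pin. The guide is at z = 0.0618 and 55 mm from the axis, which also matches. Moving over to B.

```bash
R='[0,0,0]'
python3 -m crank '{"linear":[[0.2,-0.3,0],[0.3,-0.5,0],[0.4,-0.7,0],[0.5,-1,0],[0.5,-1,0]],"delta_rot":[[0,0,0],[0,0,0],[0,0,0],[0,0,0],[0,0,0]],"fingers":[0.3,0.3,0.3,0.3,0.3]}' 40
python3 -m crank '{"linear":[[0.2,-0.3,0],[0.3,-0.5,0],[0.4,-0.7,0],[0.5,-1,0],[0.5,-1,0]],"delta_rot":[[0,0,0],[0,0,0],[0,0,0],[0,0,0],[0,0,0]],"fingers":[0.3,0.3,0.3,0.3,0.3]}'
python3 -m crank '{"linear":[[0.1,-0.3,0],[0.1,-0.5,0],[0.2,-0.7,0],[0.2,-1,0],[0.2,-1,0]],"delta_rot":[[0,0,0],[0,0,0],[0,0,0],[0,0,0],[0,0,0]],"fingers":[0.3,0.3,0.3,0.3,0.3]}'
```

```text
clock: 0.8
position: [0.3522, 0.354, 0.2483]
tool_rot: [3.141, 0.0, 2.751]
force: [1.8, 1.3, 0.0]
grip_width: 0.0551
finger_force: 0.0
clock: 1.3
position: [0.4657, 0.1322, 0.2485]
tool_rot: [3.141, 0.0, 2.751]
force: [1.2, 0.2, -0.9]
grip_width: 0.0554
finger_force: 0.0
clock: 1.8
position: [0.5146, -0.1115, 0.2484]
tool_rot: [3.142, 0.0, 2.751]
force: [1.3, -0.2, -0.0]
grip_width: 0.0555
finger_force: 0.0
```

```bash

python3 -m crank '{"linear":[[0,-0.2,0],[-0.006,-0.332,-0.1],[-0.006,-0.332,-0.3],[-0.006,-0.332,-0.4],[-0.006,-0.332,-0.4]],"delta_rot":[[0,0,0],[0,0,0],[0,0,0],[0,0,0],[0,0,0]],"fingers":[0.3,0.3,0.3,0.3,0.3]}' 40
python3 - <<'E'
from h import *
a=[]
for n,X in(("scene",(.5364,-.2549,.085)),("top",(.5364,-.2549,.085))):
    f=grab_frame(n);p=proj(f,X).astype(int);a.append(crop(f["image"],tuple(p),80,80,5)); print(p)
print(observe()["position"])
cv2.imwrite("pics/c2.png",np.hstack(a))
E
```

```text
clock: 2.3
position: [0.5113, -0.1921, 0.1454]
tool_rot: [-3.141, -0.005, 2.75]
force: [0.3, 0.9, 0.9]
grip_width: 0.0557
finger_force: 0.0
[184 326]
[443 255]
[ 0.51326901 -0.19250261  0.14900348]
```

View pics/c2.png

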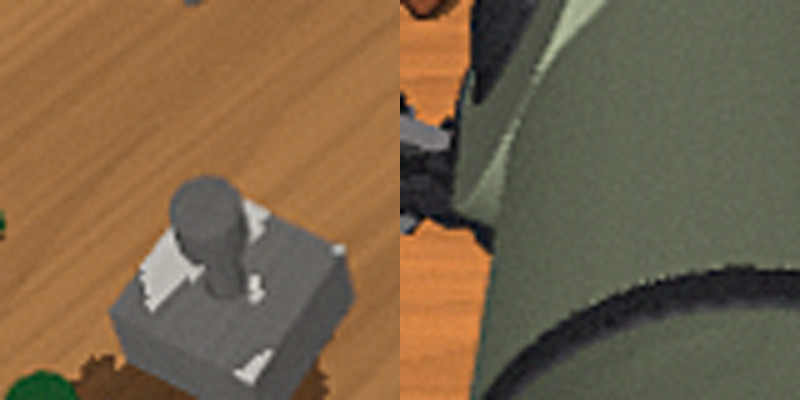

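The crop shows the pin still in its block, clear of the gripper, with its head at about scene (185,327). Completing the lateral move before descending.

```bash

python3 -m crank '{"linear":[[0.09,-0.25,0],[0.09,-0.25,0],[0.09,-0.25,0],[0.09,-0.25,0],[0.09,-0.25,0]],"delta_rot":[[0,0,0],[0,0,0],[0,0,0],[0,0,0],[0,0,0]],"fingers":[0.3,0.3,0.3,0.3,0.3]}' 40
python3 - <<'E'
from h import *
s=observe();print(s["position"],s["tool_rot"],s["qpos"],bot.finger_overhang)
E
```

```text
clock: 2.9
position: [0.5359, -0.2539, 0.1493]
tool_rot: [3.141, 0.001, 2.752]
force: [0.3, 0.2, -0.1]
grip_width: 0.0557
finger_force: 0.0
[ 0.53587444 -0.25392394  0.14933445] [3.14103814e+00 1.04695721e-03 2.75192960e+00] [ 0.21332621  0.60033552  0.18667123  1.7820164  -0.1516221   0.77208548
  1.65798645] 0.017
```

```bash

python3 -m crank '{"linear":[[0,-0.004,-0.1],[0,-0.004,-0.2],[0,-0.004,-0.258],[0,-0.004,-0.258],[0,-0.004,-0.258]],"delta_rot":[[0,0,0],[0,0,0],[0,0,0],[0,0,0],[0,0,0]],"fingers":[0.3,0.3,0.3,0.3,0.3]}' 40
python3 -m crank '{"linear":[[0,0,0],[0,0,0],[0,0,0],[0,0,0],[0,0,0]],"delta_rot":[[0,0,0],[0,0,0],[0,0,0],[0,0,0],[0,0,0]],"fingers":[-1,-1,-1,-1,-1]}' 40
```

```text
clock: 3.4
position: [0.5358, -0.2558, 0.0845]
tool_rot: [-3.142, 0.0, 2.751]
force: [-0.3, 0.6, 0.8]
grip_width: 0.0558
finger_force: 0.0
clock: 3.9
position: [0.5361, -0.2561, 0.0847]
tool_rot: [3.141, 0.002, 2.751]
force: [0.4, 0.6, 7.3]
grip_width: 0.0223
finger_force: 38.8
```

```bash

python3 -m crank '{"linear":[[0,0,0.06],[0,0,0.14],[0,0,0.25],[0,0,0.4],[0,0,0.4]],"delta_rot":[[0,0,0],[0,0,0],[0,0,0],[0,0,0],[0,0,0]],"fingers":[-1,-1,-1,-1,-1]}' 40
python3 - <<'E'
from h import *
f=grab_frame("scene");p=proj(f,(.536,-.256,.14)).astype(int);print(p,observe()["position"])
cv2.imwrite("pics/c3.png",crop(f["image"],tuple(p),110,110,5))
E
```

```text
clock: 4.4
position: [0.5372, -0.257, 0.1893]
tool_rot: [3.141, 0.007, 2.75]
force: [0.7, -0.8, -0.8]
grip_width: 0.0227
finger_force: 39.4
[178 308] [ 0.53645841 -0.25646697  0.18697675]
```

View pics/c3.png

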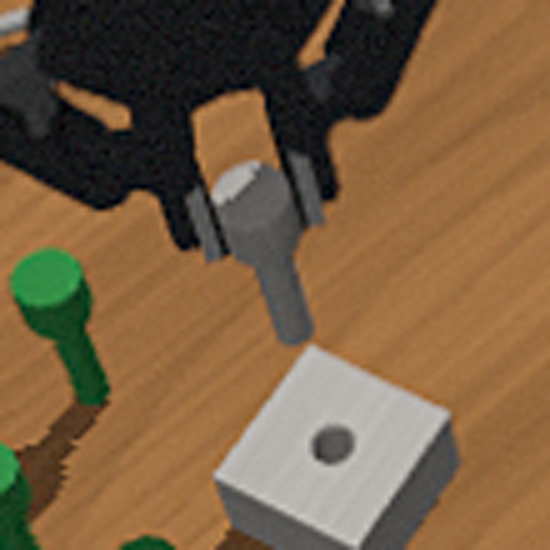

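The pin is held upright and clear of its block; the tip is at about scene (182,319.5). I'll work out the tip's offset from the TCP and the shift to the guide.

```bash
python3 - <<'E'
from h import *
f=grab_frame("scene");s=observe();T=s["position"];print(T)
for p in[(181.8,319),(182.2,319.8)]:
    X=plane(f,p,T[2]-.0785); print(X,X-T)
# head top centre (circle), z=T+.0005
print(plane(f,(123+253/5,253+185/5),T[2])-T)
print((np.array([.6078,.0347,.19])-T)/.25)
E
```

```text
[ 0.53580064 -0.25601921  0.18529164]
[ 0.5358562  -0.25540974  0.10679164] [ 5.55595024e-05  6.09469733e-04 -7.85000000e-02]
[ 0.53741529 -0.25589745  0.10679164] [ 0.00161465  0.00012176 -0.0785    ]
[-1.24602381e-03  2.06789247e-03  2.77555756e-17]
[0.28799744 1.16287685 0.01883345]
```

```bash

python3 -m crank '{"linear":[[0.05,0.2,0],[0.1,0.4,0],[0.15,0.6,0],[0.2,0.8,0],[0.25,1,0]],"delta_rot":[[0,0,0],[0,0,0],[0,0,0],[0,0,0],[0,0,0]],"fingers":[-1,-1,-1,-1,-1]}' 40
python3 -m crank '{"linear":[[0.035,0.16,0],[0.035,0.16,0],[0.035,0.16,0],[0.035,0.16,0],[0.035,0.16,0]],"delta_rot":[[0,0,0],[0,0,0],[0,0,0],[0,0,0],[0,0,0]],"fingers":[-1,-1,-1,-1,-1]}' 40
python3 - <<'E'
from h import *
s=observe();print(s["position"],(np.array([.6075,.0345,.185])-s["position"])/.25)
E
```

```text
clock: 5.0
position: [0.5957, -0.0114, 0.1832]
tool_rot: [-3.141, -0.001, 2.751]
force: [1.1, -0.6, 0.0]
grip_width: 0.0224
finger_force: 39.5
clock: 5.5
position: [0.6046, 0.0252, 0.1836]
tool_rot: [-3.141, -0.0, 2.749]
force: [0.1, -0.1, -0.5]
grip_width: 0.0224
finger_force: 39.6
[0.60458465 0.02519103 0.18364022] [0.01166139 0.03723588 0.00543913]
```

```bash

python3 -m crank '{"linear":[[0.012,0.037,0],[0.012,0.037,-0.1],[0.012,0.037,-0.13],[0.012,0.037,-0.13],[0.012,0.037,-0.13]],"delta_rot":[[0,0,0],[0,0,0],[0,0,0],[0,0,0],[0,0,0]],"fingers":[-1,-1,-1,-1,-1]}' 40
python3 - <<'E'
from h import *
f=grab_frame("scene");p=proj(f,(.6078,.0347,.062));print(p,observe()["position"])
p=p.astype(int);cv2.imwrite("pics/c4.png",np.hstack([crop(f["image"],tuple(p),80,80,5),]))
E
```

```text
clock: 6.0
position: [0.6081, 0.0357, 0.1518]
tool_rot: [-3.142, 0.0, 2.75]
force: [0.3, -0.1, -0.2]
grip_width: 0.022
finger_force: 39.5
[337.90601691 254.23359915] [0.60823157 0.03568479 0.15203514]
```

View pics/c4.png

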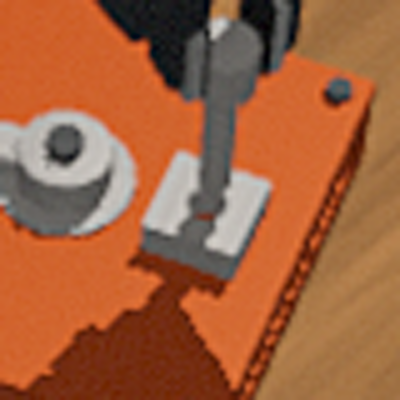

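The pin hangs over the boss: shank end near (340,252), hole near (338,256), with the pin's shadow on the boss. Shifting about 1 mm back and easing down while watching the force.

```bash
cat > chk.py <<'E'
import sys; from h import *
s=observe(); f=s["force"]; print(s["position"].round(4),f.round(1)); sys.exit(bool(np.linalg.norm(f)>float(sys.argv[1])))
E
python3 -m crank '{"linear":[[-0.003,-0.004,0],[-0.003,-0.004,-0.02],[-0.003,-0.004,-0.03],[-0.003,-0.004,-0.04],[-0.003,-0.004,-0.045]],"delta_rot":[[0,0,0],[0,0,0],[0,0,0],[0,0,0],[0,0,0]],"fingers":[-1,-1,-1,-1,-1]}' 40 >/dev/null
python3 chk.py 4 && python3 -m crank '{"linear":[[0,0,-0.01],[0,0,-0.02],[0,0,-0.03],[0,0,-0.03]],"delta_rot":[[0,0,0],[0,0,0],[0,0,0],[0,0,0]],"fingers":[-1,-1,-1,-1]}' >/dev/null && python3 chk.py 4 && python3 -m crank '{"linear":[[0,0,-0.01],[0,0,-0.02],[0,0,-0.03],[0,0,-0.03]],"delta_rot":[[0,0,0],[0,0,0],[0,0,0],[0,0,0]],"fingers":[-1,-1,-1,-1]}' >/dev/null && python3 chk.py 4
```

```text
[0.607  0.0349 0.1397] [-0.4 -0.8 -1.4]
[0.6069 0.0348 0.1321] [ 0.1  0.7 -1.1]
[0.607  0.0348 0.1247] [ 0.1 -0.2 -0.9]
```

It's in the hole: the tip is about 16 mm below the mouth with no force. Continuing to the collar.

```bash

python3 -m crank '{"linear":[[0,0,-0.01],[0,0,-0.02],[0,0,-0.03],[0,0,-0.03]],"delta_rot":[[0,0,0],[0,0,0],[0,0,0],[0,0,0]],"fingers":[-1,-1,-1,-1]}' >/dev/null 
python3 chk.py 4 && python3 -m crank '{"linear":[[0,0,-0.004],[0,0,-0.008],[0,0,-0.012],[0,0,-0.012]],"delta_rot":[[0,0,0],[0,0,0],[0,0,0],[0,0,0]],"fingers":[-1,-1,-1,-1]}' >/dev/null ; python3 chk.py 4
```

```text
[0.6069 0.0348 0.1171] [ 0.1 -1.  -1.2]
[0.6071 0.0349 0.1144] [-1.2 -0.4 -0.8]
```

```bash

python3 -m crank '{"linear":[[0,0,0],[0,0,0],[0,0,0],[0,0,0.1],[0,0,0.25]],"delta_rot":[[0,0,0],[0,0,0],[0,0,0],[0,0,0],[0,0,0]],"fingers":[0.1,0.1,0.1,0.1,0.1]}' 
python3 -m crank '{"linear":[[-0.1,0,0.05],[-0.3,-0.1,0.05],[-0.5,-0.2,0.05],[-0.5,-0.22,0.05],[-0.5,-0.22,0.05]],"delta_rot":[[0,0,0.2],[0,0,0.4],[0,0,0.6],[0,0,0.8],[0,0,1]],"fingers":[-0.2,-0.2,-0.2,-0.2,-0.2]}' 
python3 - <<'E'
from h import *
o=observe();print(o["position"],o["tool_rot"],o["qpos"],o["grip_width"])
f=grab_frame("scene");cv2.imwrite("pics/c5.png",crop(f["image"],(310,240),150,120,5))
E
```

```text
clock: 8.65
position: [0.606, 0.0348, 0.1762]
tool_rot: [-3.14, -0.003, 2.751]
force: [-0.3, 0.1, 0.8]
grip_width: 0.0469
finger_force: 0.0
clock: 9.15
position: [0.4805, -0.0218, 0.1901]
tool_rot: [-3.141, 0.0, -3.007]
force: [0.4, 0.1, -0.0]
grip_width: 0.0342
finger_force: 0.0
[ 0.48047585 -0.02178121  0.19013541] [-3.14113279e+00  7.57633345e-05 -3.00655103e+00] [-0.12838246  0.37770117  0.0634687   2.03154227 -0.03427807  0.73322599
  1.66193262] 0.034221161843859565
```

View pics/c5.png

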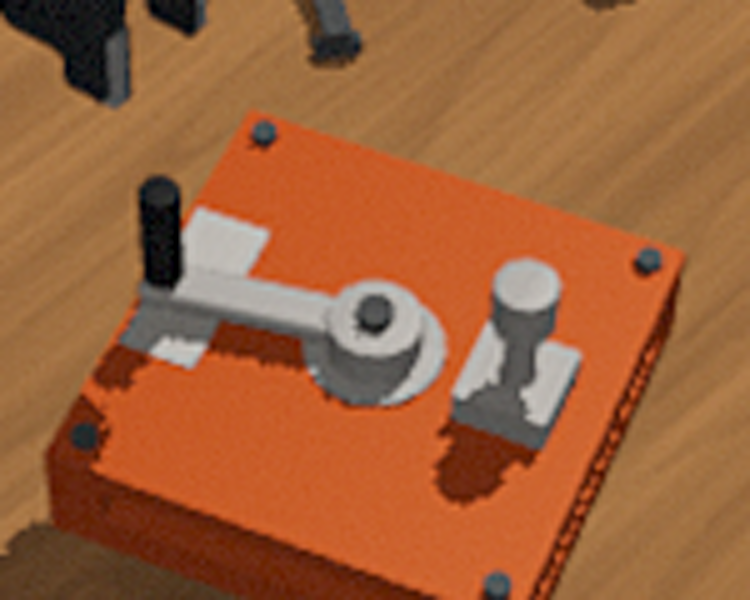

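The pin is standing upright in the guide on the collar, with its head at about scene (340,238). The post top is at (267,217), which matches 80 mm from the axis. Next the open fingers go around the post as a loose cage.

```bash

python3 -m crank '{"linear":[[0.015,0.004,0],[0.015,0.004,0],[0.015,0.004,0],[0.015,0.004,-0.1],[0.015,0.004,-0.15]],"delta_rot":[[0,0,0.3],[0,0,0.63],[0,0,0.63],[0,0,0.63],[0,0,0.63]],"fingers":[-0.2,-0.2,-0.2,-0.2,-0.2]}' 
python3 chk.py 4 && python3 -m crank '{"linear":[[0,0,-0.07],[0,0,-0.14],[0,0,-0.21],[0,0,-0.22],[0,0,-0.22]],"delta_rot":[[0,0,0],[0,0,0],[0,0,0],[0,0,0],[0,0,0]],"fingers":[-0.2,-0.2,-0.2,-0.2,-0.2]}' 
python3 - <<'E'
from h import *
f=grab_frame("scene");o=observe();print(o["position"],o["tool_rot"],o["qpos"])
cv2.imwrite("pics/c6.png",crop(f["image"],(310,240),150,120,5))
E
```

```text
clock: 9.7
position: [0.4857, -0.0191, 0.151]
tool_rot: [3.141, -0.0, -2.684]
force: [-0.7, 0.1, -0.5]
grip_width: 0.0344
finger_force: 0.0
[ 0.4857 -0.0191  0.151 ] [-0.7  0.1 -0.5]
clock: 10.2
position: [0.4858, -0.0191, 0.097]
tool_rot: [3.141, -0.001, -2.681]
force: [0.2, -0.2, 0.6]
grip_width: 0.034
finger_force: 0.0
[ 0.48609706 -0.0191137   0.09748862] [-3.14138859e+00  1.05854867e-04 -2.68088418e+00] [-0.06797358  0.54337089 -0.01931547  2.07790416  0.02039113  0.52031641
  1.92930572]
```

View pics/c6.png

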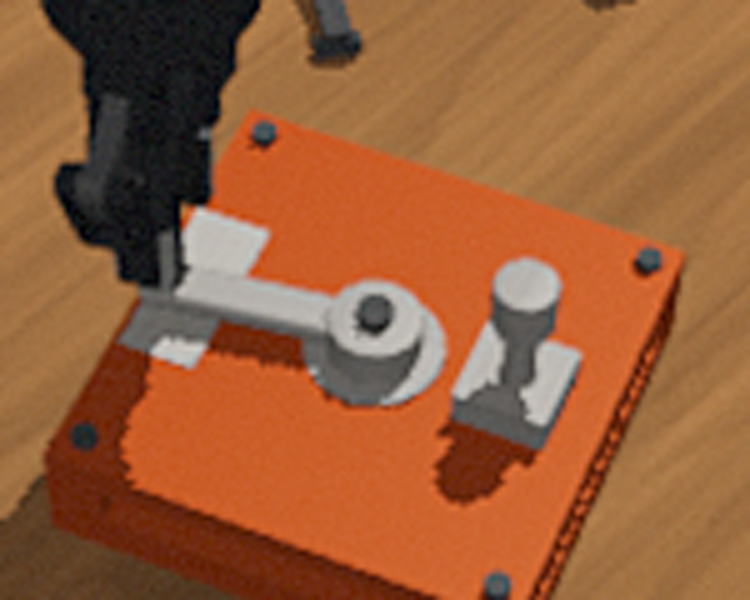

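The cage sits around the post, and the pin is still up with its head at (340,237). I'll turn clockwise in 2 mm steps, and after each one check the force and whether the head has left its spot.

```bash
cat > c.py <<'E'
import sys; from h import *
f=grab_frame("scene"); S=np.median(cv2.cvtColor(f["image"],cv2.COLOR_RGB2HSV)[233:238,338:343,1])
s=observe(); F=s["force"]; print(s["clock"].__round__(2),s["position"].round(4),F.round(1),S,round(s["finger_force"],1),round(s["grip_width"],4))
sys.exit(bool(np.linalg.norm(F[:2])>5 or S>90))
E
python3 -m crank '{"linear":[[0,0,0],[0,0,0]],"delta_rot":[[0,0,0],[0,0,0]],"fingers":[-0.45,-0.45]}' 20 >/dev/null; python3 c.py &&
python3 -m crank '{"linear":[[-0.0016,0.0037,0],[-0.0031,0.0074,0]],"delta_rot":[[0,0,-0.024],[0,0,-0.049]],"fingers":[-0.45,-0.45]}' >/dev/null && python3 c.py &&
python3 -m crank '{"linear":[[-0.0016,0.0037,0],[-0.0031,0.0074,0]],"delta_rot":[[0,0,-0.024],[0,0,-0.049]],"fingers":[-0.45,-0.45]}' >/dev/null && python3 c.py &&
python3 -m crank '{"linear":[[-0.0016,0.0037,0],[-0.0031,0.0074,0]],"delta_rot":[[0,0,-0.024],[0,0,-0.049]],"fingers":[-0.45,-0.45]}' >/dev/null && python3 c.py &&
python3 -m crank '{"linear":[[-0.0016,0.0037,0],[-0.0031,0.0074,0]],"delta_rot":[[0,0,-0.024],[0,0,-0.049]],"fingers":[-0.45,-0.45]}' >/dev/null && python3 c.py &&
python3 -m crank '{"linear":[[-0.0016,0.0037,0],[-0.0031,0.0074,0]],"delta_rot":[[0,0,-0.024],[0,0,-0.049]],"fingers":[-0.45,-0.45]}' >/dev/null && python3 c.py &&
python3 -m crank '{"linear":[[-0.0016,0.0037,0],[-0.0031,0.0074,0]],"delta_rot":[[0,0,-0.024],[0,0,-0.049]],"fingers":[-0.45,-0.45]}' >/dev/null && python3 c.py
```

```text
10.5 [ 0.4862 -0.0192  0.0976] [-0.4 -1.  -0.5] 12.0 0.0 0.0233
10.75 [ 0.4852 -0.0172  0.0972] [-0.  -2.   2.4] 12.0 0.8 0.0237
11.0 [ 0.4843 -0.0153  0.0971] [1.3 0.2 2.4] 13.0 0.8 0.0236
11.25 [ 0.4835 -0.0134  0.097 ] [ 0.9 -1.5  0.9] 13.0 0.8 0.0235
11.5 [ 0.4827 -0.0115  0.097 ] [0.7 0.3 1.2] 13.0 0.8 0.0235
11.75 [ 0.4819 -0.0097  0.097 ] [ 1.2 -0.7  0.6] 13.0 0.8 0.0236
12.0 [ 0.4811 -0.0078  0.097 ] [ 1.1 -1.5  0. ] 13.0 0.8 0.0231
```

```bash

python3 -m crank '{"linear":[[-0.0010,0.0038,0],[-0.0020,0.0077,0]],"delta_rot":[[0,0,-0.024],[0,0,-0.049]],"fingers":[-0.45,-0.45]}' >/dev/null && python3 c.py &&
python3 -m crank '{"linear":[[-0.0010,0.0038,0],[-0.0020,0.0077,0]],"delta_rot":[[0,0,-0.024],[0,0,-0.049]],"fingers":[-0.45,-0.45]}' >/dev/null && python3 c.py &&
python3 -m crank '{"linear":[[-0.0010,0.0038,0],[-0.0020,0.0077,0]],"delta_rot":[[0,0,-0.024],[0,0,-0.049]],"fingers":[-0.45,-0.45]}' >/dev/null && python3 c.py &&
python3 -m crank '{"linear":[[-0.0010,0.0038,0],[-0.0020,0.0077,0]],"delta_rot":[[0,0,-0.024],[0,0,-0.049]],"fingers":[-0.45,-0.45]}' >/dev/null && python3 c.py &&
python3 -m crank '{"linear":[[-0.0006,0.0039,0],[-0.0012,0.0079,0]],"delta_rot":[[0,0,-0.024],[0,0,-0.049]],"fingers":[-0.45,-0.45]}' >/dev/null && python3 c.py &&
python3 -m crank '{"linear":[[-0.0006,0.0039,0],[-0.0012,0.0079,0]],"delta_rot":[[0,0,-0.024],[0,0,-0.049]],"fingers":[-0.45,-0.45]}' >/dev/null && python3 c.py &&
python3 -m crank '{"linear":[[-0.0006,0.0039,0],[-0.0012,0.0079,0]],"delta_rot":[[0,0,-0.024],[0,0,-0.049]],"fingers":[-0.45,-0.45]}' >/dev/null && python3 c.py &&
python3 -m crank '{"linear":[[-0.0006,0.0039,0],[-0.0012,0.0079,0]],"delta_rot":[[0,0,-0.024],[0,0,-0.049]],"fingers":[-0.45,-0.45]}' >/dev/null && python3 c.py
```

```text
12.25 [ 0.4806 -0.0059  0.097 ] [ 0.5 -1.3  1. ] 13.0 0.8 0.0238
12.5 [ 0.4801 -0.004   0.097 ] [-0.1 -1.3  1. ] 13.0 0.9 0.0234
12.75 [ 0.4796 -0.0021  0.097 ] [ 1.1 -1.6  1.1] 13.0 0.9 0.0234
13.0 [ 4.792e-01 -1.000e-04  9.700e-02] [ 1.4 -1.2  0.2] 12.0 0.8 0.0233
13.25 [0.4788 0.0019 0.097 ] [ 1.  -1.2  0.9] 13.0 0.9 0.0233
13.5 [0.4785 0.0038 0.097 ] [ 0.8 -1.3  0.7] 13.0 0.9 0.0236
13.75 [0.4783 0.0058 0.097 ] [-0.8 -1.4 -0.4] 13.0 0.9 0.0236
14.0 [0.478  0.0078 0.097 ] [ 1.  -1.8  0.5] 13.0 0.8 0.0234
```

```bash

python3 -m crank '{"linear":[[-0.0002,0.004,0],[-0.0003,0.008,0]],"delta_rot":[[0,0,-0.024],[0,0,-0.049]],"fingers":[-0.45,-0.45]}' >/dev/null && python3 c.py &&
python3 -m crank '{"linear":[[-0.0002,0.004,0],[-0.0003,0.008,0]],"delta_rot":[[0,0,-0.024],[0,0,-0.049]],"fingers":[-0.45,-0.45]}' >/dev/null && python3 c.py &&
python3 -m crank '{"linear":[[-0.0002,0.004,0],[-0.0003,0.008,0]],"delta_rot":[[0,0,-0.024],[0,0,-0.049]],"fingers":[-0.45,-0.45]}' >/dev/null && python3 c.py &&
python3 -m crank '{"linear":[[-0.0002,0.004,0],[-0.0003,0.008,0]],"delta_rot":[[0,0,-0.024],[0,0,-0.049]],"fingers":[-0.45,-0.45]}' >/dev/null && python3 c.py &&
python3 -m crank '{"linear":[[0.0002,0.004,0],[0.0005,0.008,0]],"delta_rot":[[0,0,-0.024],[0,0,-0.049]],"fingers":[-0.45,-0.45]}' >/dev/null && python3 c.py &&
python3 -m crank '{"linear":[[0.0002,0.004,0],[0.0005,0.008,0]],"delta_rot":[[0,0,-0.024],[0,0,-0.049]],"fingers":[-0.45,-0.45]}' >/dev/null && python3 c.py &&
python3 -m crank '{"linear":[[0.0002,0.004,0],[0.0005,0.008,0]],"delta_rot":[[0,0,-0.024],[0,0,-0.049]],"fingers":[-0.45,-0.45]}' >/dev/null && python3 c.py &&
python3 -m crank '{"linear":[[0.0002,0.004,0],[0.0005,0.008,0]],"delta_rot":[[0,0,-0.024],[0,0,-0.049]],"fingers":[-0.45,-0.45]}' >/dev/null && python3 c.py &&
python3 -m crank '{"linear":[[0.0007,0.0039,0],[0.0014,0.0079,0]],"delta_rot":[[0,0,-0.024],[0,0,-0.049]],"fingers":[-0.45,-0.45]}' >/dev/null && python3 c.py &&
python3 -m crank '{"linear":[[0.0007,0.0039,0],[0.0014,0.0079,0]],"delta_rot":[[0,0,-0.024],[0,0,-0.049]],"fingers":[-0.45,-0.45]}' >/dev/null && python3 c.py &&
python3 -m crank '{"linear":[[0.0007,0.0039,0],[0.0014,0.0079,0]],"delta_rot":[[0,0,-0.024],[0,0,-0.049]],"fingers":[-0.45,-0.45]}' >/dev/null && python3 c.py &&
python3 -m crank '{"linear":[[0.0007,0.0039,0],[0.0014,0.0079,0]],"delta_rot":[[0,0,-0.024],[0,0,-0.049]],"fingers":[-0.45,-0.45]}' >/dev/null && python3 c.py
```

```text
14.25 [0.4779 0.0098 0.097 ] [-0.9 -2.4  0.3] 13.0 0.9 0.0235
14.5 [0.4778 0.0118 0.097 ] [-0.5 -2.3 -0.2] 12.0 0.9 0.0232
14.75 [0.4777 0.0138 0.097 ] [-1.5 -1.7  1.4] 13.0 0.9 0.0234
15.0 [0.4777 0.0158 0.097 ] [ 0.3 -0.8  0.4] 13.0 0.9 0.0239
15.25 [0.4778 0.0178 0.097 ] [-2.  -2.9  0.5] 13.0 0.9 0.0235
15.5 [0.4779 0.0198 0.097 ] [-1.7 -1.1  0.4] 13.0 1.0 0.0234
15.75 [0.4781 0.0218 0.097 ] [-2.2 -1.5  0.8] 13.0 1.0 0.0235
16.0 [0.4783 0.0238 0.097 ] [-1.8 -1.  -0.6] 13.0 0.9 0.0232
16.25 [0.4786 0.0258 0.097 ] [-2.7 -0.8  0.8] 13.0 0.9 0.0236
16.5 [0.479  0.0278 0.097 ] [-1.7 -1.6 -0.8] 13.0 0.9 0.0234
16.75 [0.4793 0.0297 0.097 ] [-1.7 -0.7 -0. ] 13.0 0.9 0.0235
17.0 [0.4797 0.0317 0.097 ] [-0.9 -0.9  0.6] 13.0 0.5 0.0235
```

```bash

python3 -m crank '{"linear":[[0.0011,0.0038,0],[0.0021,0.0077,0]],"delta_rot":[[0,0,-0.024],[0,0,-0.049]],"fingers":[-0.45,-0.45]}' >/dev/null && python3 c.py &&
python3 -m crank '{"linear":[[0.0011,0.0038,0],[0.0021,0.0077,0]],"delta_rot":[[0,0,-0.024],[0,0,-0.049]],"fingers":[-0.45,-0.45]}' >/dev/null && python3 c.py &&
python3 -m crank '{"linear":[[0.0011,0.0038,0],[0.0021,0.0077,0]],"delta_rot":[[0,0,-0.024],[0,0,-0.049]],"fingers":[-0.45,-0.45]}' >/dev/null && python3 c.py &&
python3 -m crank '{"linear":[[0.0011,0.0038,0],[0.0021,0.0077,0]],"delta_rot":[[0,0,-0.024],[0,0,-0.049]],"fingers":[-0.45,-0.45]}' >/dev/null && python3 c.py &&
python3 -m crank '{"linear":[[0.0015,0.0037,0],[0.0029,0.0075,0]],"delta_rot":[[0,0,-0.024],[0,0,-0.049]],"fingers":[-0.45,-0.45]}' >/dev/null && python3 c.py &&
python3 -m crank '{"linear":[[0.0015,0.0037,0],[0.0029,0.0075,0]],"delta_rot":[[0,0,-0.024],[0,0,-0.049]],"fingers":[-0.45,-0.45]}' >/dev/null && python3 c.py &&
python3 -m crank '{"linear":[[0.0015,0.0037,0],[0.0029,0.0075,0]],"delta_rot":[[0,0,-0.024],[0,0,-0.049]],"fingers":[-0.45,-0.45]}' >/dev/null && python3 c.py &&
python3 -m crank '{"linear":[[0.0015,0.0037,0],[0.0029,0.0075,0]],"delta_rot":[[0,0,-0.024],[0,0,-0.049]],"fingers":[-0.45,-0.45]}' >/dev/null && python3 c.py &&
python3 -m crank '{"linear":[[0.0018,0.0036,0],[0.0036,0.0071,0]],"delta_rot":[[0,0,-0.024],[0,0,-0.049]],"fingers":[-0.45,-0.45]}' >/dev/null && python3 c.py &&
python3 -m crank '{"linear":[[0.0018,0.0036,0],[0.0036,0.0071,0]],"delta_rot":[[0,0,-0.024],[0,0,-0.049]],"fingers":[-0.45,-0.45]}' >/dev/null && python3 c.py &&
python3 -m crank '{"linear":[[0.0018,0.0036,0],[0.0036,0.0071,0]],"delta_rot":[[0,0,-0.024],[0,0,-0.049]],"fingers":[-0.45,-0.45]}' >/dev/null && python3 c.py &&
python3 -m crank '{"linear":[[0.0018,0.0036,0],[0.0036,0.0071,0]],"delta_rot":[[0,0,-0.024],[0,0,-0.049]],"fingers":[-0.45,-0.45]}' >/dev/null && python3 c.py
```

```text
17.25 [0.4802 0.0337 0.0971] [-0.7 -0.6  0.2] 200.0 0.7 0.0237
```

The head left its spot with no rise in force. Stopping to look.

```bash
python3 - <<'E'
from h import *
f=grab_frame("scene");cv2.imwrite("pics/c7.png",crop(f["image"],(320,240),130,110,5))
E
```

```text
(no output)
```

View pics/c7.png

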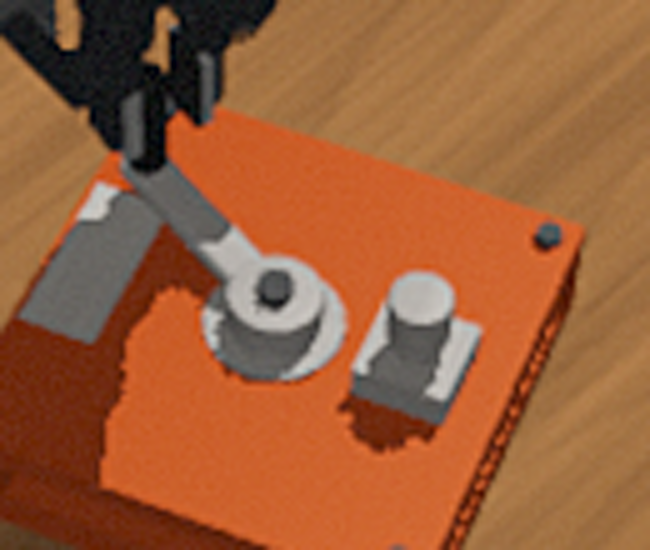

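The pin has dropped: the head is just above the boss, its top at about scene (339,245). Backing off the post, rising, and moving over the head with the fingers shut to press it home.

```bash

python3 -m crank '{"linear":[[-0.001,-0.004,0],[-0.002,-0.009,0],[-0.002,-0.009,0.1],[-0.002,-0.009,0.25],[-0.002,-0.009,0.35]],"delta_rot":[[0,0,0],[0,0,0],[0,0,0],[0,0,0],[0,0,0]],"fingers":[-0.4,-0.4,-0.4,-0.4,-0.4]}' >/dev/null; python3 chk.py 4
python3 -m crank '{"linear":[[0.1,0,0],[0.3,0.01,0],[0.51,0.015,0],[0.51,0.015,0],[0.51,0.015,0]],"delta_rot":[[0,0,0],[0,0,0],[0,0,0],[0,0,0],[0,0,0]],"fingers":[-1,-1,-1,-1,-1]}' 40
python3 - <<'E'
from h import *
s=observe();print(s["position"],(np.array([.6075,.0347,.115])-s["position"])/.25)
f=grab_frame("scene")
for z in(.084,.088,.090,.092,.113):print(z,proj(f,(.6078,.0347,z)))
E
```

```text
[0.4799 0.0309 0.1864] [-0.2  0.   0.1]
clock: 18.3
position: [0.6074, 0.0346, 0.1838]
tool_rot: [-3.141, -0.001, 2.911]
force: [-0.1, 0.2, -0.7]
grip_width: -0.0
finger_force: 0.0
[0.60741179 0.03456739 0.18378488] [ 0.00035283  0.00053046 -0.27513952]
0.084 [338.67450808 246.6970939 ]
0.088 [338.81701893 245.29879465]
0.09 [338.88860237 244.59634242]
0.092 [338.96040579 243.89167503]
0.113 [339.72787213 236.35634257]
```

Head top z ≈ 0.090, which matches a dropped pin. Descending to just above it, then in small steps.

```bash

python3 -m crank '{"linear":[[0,0,-0.1],[0,0,-0.2],[0,0,-0.26],[0,0,-0.275],[0,0,-0.275]],"delta_rot":[[0,0,0],[0,0,0],[0,0,0],[0,0,0],[0,0,0]],"fingers":[-1,-1,-1,-1,-1]}' >/dev/null; python3 chk.py 4 &&
python3 -m crank '{"linear":[[0,0,-0.004],[0,0,-0.008],[0,0,-0.012],[0,0,-0.012]],"delta_rot":[[0,0,0],[0,0,0],[0,0,0],[0,0,0]],"fingers":[-1,-1,-1,-1]}' >/dev/null && python3 chk.py 4 &&
python3 -m crank '{"linear":[[0,0,-0.003],[0,0,-0.006],[0,0,-0.009],[0,0,-0.012]],"delta_rot":[[0,0,0],[0,0,0],[0,0,0],[0,0,0]],"fingers":[-1,-1,-1,-1]}' >/dev/null && python3 chk.py 4 &&
python3 -m crank '{"linear":[[0,0,-0.003],[0,0,-0.006],[0,0,-0.009],[0,0,-0.012]],"delta_rot":[[0,0,0],[0,0,0],[0,0,0],[0,0,0]],"fingers":[-1,-1,-1,-1]}' >/dev/null && python3 chk.py 4
```

```text
[0.6069 0.0348 0.116 ] [0.2 0.5 0.1]
[0.6072 0.0349 0.113 ] [-0.6 -0.3  0.6]
[0.6071 0.0349 0.1097] [-0.3  0.4 -0.3]
[0.6073 0.0349 0.1069] [-0.2 -0.8  3.7]
```

Contact at TCP z ≈ 0.107, as predicted. Pushing on down to about 0.101, stopping if the force goes above 10 N.

```bash

python3 -m crank '{"linear":[[0,0,-0.002],[0,0,-0.004],[0,0,-0.006],[0,0,-0.006]],"delta_rot":[[0,0,0],[0,0,0],[0,0,0],[0,0,0]],"fingers":[-1,-1,-1,-1]}' >/dev/null && python3 chk.py 10 &&
python3 -m crank '{"linear":[[0,0,-0.002],[0,0,-0.004],[0,0,-0.006],[0,0,-0.006]],"delta_rot":[[0,0,0],[0,0,0],[0,0,0],[0,0,0]],"fingers":[-1,-1,-1,-1]}' >/dev/null && python3 chk.py 10 &&
python3 -m crank '{"linear":[[0,0,-0.002],[0,0,-0.004],[0,0,-0.006],[0,0,-0.006]],"delta_rot":[[0,0,0],[0,0,0],[0,0,0],[0,0,0]],"fingers":[-1,-1,-1,-1]}' >/dev/null && python3 chk.py 10 &&
python3 -m crank '{"linear":[[0,0,-0.002],[0,0,-0.004],[0,0,-0.004]],"delta_rot":[[0,0,0],[0,0,0],[0,0,0]],"fingers":[-1,-1,-1]}' >/dev/null && python3 chk.py 10 &&
python3 -m crank '{"linear":[[0,0,-0.002],[0,0,-0.002]],"delta_rot":[[0,0,0],[0,0,0]],"fingers":[-1,-1]}' >/dev/null && python3 chk.py 10 &&
python3 -m crank '{"linear":[[0,0,-0.002],[0,0,-0.002]],"delta_rot":[[0,0,0],[0,0,0]],"fingers":[-1,-1]}' >/dev/null && python3 chk.py 10
```

```text
[0.6071 0.0349 0.1053] [-0.2 -0.   3.9]
[0.6071 0.0349 0.1037] [0.5 0.2 3.8]
[0.6071 0.0349 0.1022] [-0.4  0.6  2.9]
[0.6072 0.0348 0.1013] [-0.2  0.1  4.3]
[0.6072 0.0349 0.1012] [-2.2  0.  10.5]
```

The force jumped to 10.5 N while the position stopped at 0.1012, 6 mm below first contact, so the head is on the boss. Lifting off and checking.

```bash

python3 -m crank '{"linear":[[0,0,0.02],[0,0,0.1],[-0.1,0,0.25],[-0.3,0,0.4],[-0.5,0,0.4]],"delta_rot":[[0,0,0],[0,0,0],[0,0,0],[0,0,0],[0,0,0]],"fingers":[-1,-1,-1,-1,-1]}' >/dev/null
python3 -m crank '{"linear":[[-0.1,0,0],[-0.1,0,0],[-0.1,0,0]],"delta_rot":[[0,0,0],[0,0,0],[0,0,0]],"fingers":[-1,-1,-1]}'
python3 - <<'E'
from h import *
f=grab_frame("scene");cv2.imwrite("pics/c8.png",crop(f["image"],(338,250),60,50,10))
E
```

```text
clock: 22.55
position: [0.4678, 0.035, 0.1999]
tool_rot: [3.141, 0.001, 2.912]
force: [1.0, 0.5, -0.0]
grip_width: 0.0002
finger_force: 0.0
```

View pics/c8.png

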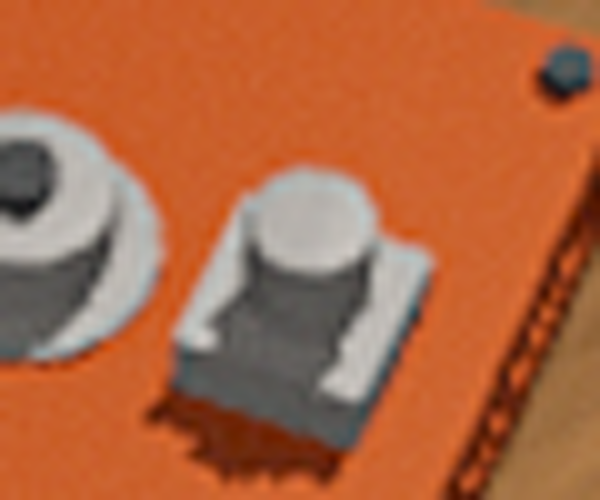

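The head top is at about (339,246.7), exactly where z = 0.084 projects, so the head sits on the boss. The gripper is clear.

```bash
python3 -c "
from workcell import bot
print(bot.job_done())"
```

```text
the job is handed in; nothing more can be done
None
```

The long pin dropped into a collar hole and is pushed home with its head on the guide; the gripper is clear of everything, and I handed the job in at about 22.6 s (no verdict was returned).

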